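# Clear the pastry bench: spatulas to the tray, cake rings to the bin

### The arm

A 6-joint arm with a two-finger parallel gripper is mounted at the origin on the work surface. World frame = base frame: x ahead of the robot, y to its left, z up, the work surface at z = 0. Lengths are in m, angles in rad, forces in N, time in s.
With the tool pointing down it reaches from about 0.35 to 0.975 m from the base axis. Payload 4.9 kg.
Tool frame: the origin (TCP) lies at the very end of the fingers, on their centre line; the grasp point (between the pads) lies 19 mm behind it; z points along the fingers, y is the line along which they close (so a half turn about z gives the same grasp; the last joint's range is limited). The gripper opens to 85 mm and grips with 20 to 120 N. Pads are 22 mm wide; open, the fingers measure 114 mm over their backs; the gripper's body (76 mm by 85 mm) begins 54 mm behind the grasp point. The pads swing forward as they close: fully open they stand 13 mm farther back than shut.
Start: joints at [-1.294, 0.053, 1.613, -0, 1.476, -0.119], TCP at [0.241, -0.577, 0.231] pointing down, gripper open.
Joint ranges: [-3.01, 3.01], [-1.01, 2.22], [0.06, 2.58], [-1.02, 4.17], [0.09, 2.62], [-3.14, 3.14]. Speed limits (rad/s): [2.57, 2.57, 3.14, 3.14, 3.14, 3.14].

### API

Orientations are given as a rotation vector (axis times angle).
In Python, from station import ctrl gives the robot as it stands.
- The arm moves only by the shell command python3 -m crank 'ROWS' [OPENING] [FORCE]. ROWS is text: rows parted by semicolons, each of 4 numbers parted by spaces: the shift along the world's x, y, z in units of 0.5 m (1.0 is 0.5 m), then the turn about the world's z in units of 90 degrees (1.0 is 90 degrees). In form: x y z turn; .... A call has exactly 5 rows; each row shifts and turns the commanded pose from where the row before left it; what a row does not reach is not made up. A row lasts 1/12 s, in which the tool goes at most 41.7 mm and 7.16 degrees, less where a joint would pass 70% of its speed; a pose out of reach is approached as far as the arm can. A call with a number of a shift or a turn outside -1 to 1 is refused whole. A call with a gripper value outside its range is refused whole. OPENING is the opening in per cent of the stroke, from 0 (shut) to 100 (fully open), set as the call begins (- or left out, the last holds). The fingers move at their own pace and stop on an object; FORCE is the grip in N (left out, the last holds). Time passes only in rows, so rows that do not move let the fingers close, or fill a call up. It gives the time, the measured TCP pose, the force, the opening and the grip force at its end, in the units of the state.
- ctrl.get_obs(): the state, without advancing time (a new reading comes with each control period).
- ctrl.get_image(name): name is "scene" or "top"; returns (picture, depth): 480x640x3 uint8, red, green, blue; 480x640 float32, m along the optical axis (not along the pixel's ray), 0 where there is no reading.
- ctrl.get_calibration(name): a dict with "fx", "fy", "cx", "cy" (pixels), "extrinsics" (4x4, takes a point from world to camera coordinates). Camera axes: x right, y down, z forward; pixel columns grow to the right and rows downward; lengths in m; the calibration is good to about 2 mm. A picture is of the moment at which its call begins. get_calibration takes no time and is no camera call.
- ctrl.finish_job(): hands the job in; it is judged then, once.
The state is a dict: "t": time; "q": joint angles; "dq": joint speeds; "effort": joint torques, N m; "tool_pos": TCP position; "tool_rot": TCP orientation; "contact_force": force on the tool from outside, world axes, zero at the start; "wrist_torque": the same for the moment, N m; "opening": finger opening in m; "grip_force": force on a finger pad.
Only numpy, scipy, OpenCV 4.12 (cv2) and the standard library are available. Lean on these libraries where they do the work, as an engineer would, in place of code of your own. Each camera call takes 0.05 s, during which the arm holds its last target. There are 200 camera calls.

### The job

Clear the baking mat by sorting the four tools: lay the palette knife and the red spatula flat in the white tray, one in each lane, and stand the two metal cake rings flat side by side on the floor of the blue bin. Set every tool down with care rather than dropping it, and leave the two chocolate tarts where they are.

Things in the scene. Friction and masses are not known exactly. Their poses are not given: they have to be found in the camera images.
- knife_mid (a point): offset palette knife lying on the mat: 190 mm long, black handle 115 x 22 mm and 18 mm high (from 95 mm behind this point to 20 mm ahead of it), then a thin steel neck and blade 28 mm wide, 4 mm thick. 0.06-0.13 kg. The point is the middle of its length, 9 mm above its underside, on the handle near the centre of mass, so it can be gripped there across the 22 mm width. x runs along it to the blade, z up.
- scraper_mid (a point): spatula lying on the mat: 190 mm long, pale wooden handle 20 mm wide and 18 mm high (from 95 mm behind this point to 33 mm ahead of it), stiff red head 46 mm wide, 10 mm thick. 0.05-0.12 kg. The point is the middle of its length, 9 mm above its underside, on the handle near the centre of mass, so it can be gripped there across the 20 mm width. x runs along it to the red head, z up.
- round_mid (a point): round steel cake ring, open at both ends, outside diameter 62 mm, 45 mm high, wall 3 mm, standing on the mat. The point is its centre, half-way up; z is its axis. It can be gripped across the outside or by the wall.
- square_mid (a point): square copper-coloured cake ring, open at both ends, 58 x 58 mm outside, 45 mm high, wall 3 mm, standing on the mat. The point is its centre, half-way up; x and y are square to its sides, z is its axis.
- tray: white fixed tray on the worktop, outside 230 mm (x) x 156 mm (y), outer walls 30 mm high and 4 mm thick, floor 4 mm thick. A 4 mm wide divider, 18 mm high, runs along x in the middle and makes two lanes, each 222 mm long and 72 mm wide, their centre lines at y = +38 and -38 mm. Origin: centre of the underside. It may stand on the left or the right of the mat.
- bin: blue fixed open bin on the worktop, outside 210 mm (x) x 150 mm (y) x 45 mm high, walls 5 mm, inside floor 5 mm above the worktop. Origin: centre of the underside. It stands on the other side of the mat from the tray.
- mat: fixed baking mat with orange border, 460 x 500 mm, its top 3 mm above the worktop; the tools and tarts lie on it. Origin: centre of the underside.
- tart_a: bystander: plain chocolate tart, 68 mm across, 28 mm high, at the far edge of the mat. Origin: centre of the underside.
- tart_b: bystander: chocolate tart with pale piped lines, 68 mm across, 32 mm high, at the far edge of the mat. Origin: centre of the underside. (Beyond the mat's far corners, out of the way, stand a jug 125 mm high and a steel bowl.)

How it is judged:
At the end, for the whole second after the job is handed in: Knife and red spatula at rest flat on the tray floor, one per lane (within 0.3 rad of its direction, tilt under 0.12 rad, middles within 30 mm of the tray middle lengthwise); both rings at rest in the bin, standing on its floor (heights within 6 mm, axes within 0.12 rad of upright) (((y of knife_mid in the frame of tray between 0.012 and 0.064 m and y of scraper_mid in the frame of tray between -0.064 and -0.012 m) or (y of knife_mid in the frame of tray between -0.064 and -0.012 m and y of scraper_mid in the frame of tray between 0.012 and 0.064 m)) and x of knife_mid in the frame of tray between -0.03 and 0.03 m and z of knife_mid in the frame of tray between 0.007 and 0.019 m and angle between each of knife_mid, scraper_mid's own z axis and vertical below 0.12 rad and angle between the x axis of each of knife_mid, scraper_mid and the x axis of tray, either way round below 0.3 rad and x of scraper_mid in the frame of tray between -0.03 and 0.03 m and z of scraper_mid in the frame of tray between 0.007 and 0.019 m and x of round_mid in the frame of bin between -0.08 and 0.08 m and y of round_mid in the frame of bin between -0.05 and 0.05 m and z of round_mid in the frame of bin between 0.022 and 0.034 m and angle between the z axis of each of round_mid, square_mid and the z axis of bin, either way round below 0.12 rad and x of square_mid in the frame of bin between -0.08 and 0.08 m and y of square_mid in the frame of bin between -0.05 and 0.05 m and z of square_mid in the frame of bin between 0.022 and 0.034 m and linear speed of each of knife, scraper, round_ring, square_ring below 0.02 m/s); the robot touches nothing.
It fails at once if a tart is moved by more than 15 mm (distance of any of tart_a, tart_b from where it was at the start of the episode above 0.015 m).
It fails at once if a tool is dropped: in the air, untouched by the gripper, with its centre more than 80 mm above the worktop ((height (world z) of knife_mid above 0.08 m and contact force between the fingers and knife below 0.01 N) or (height (world z) of scraper_mid above 0.08 m and contact force between the fingers and scraper below 0.01 N) or (height (world z) of round_mid above 0.08 m and contact force between the fingers and round_ring below 0.01 N) or (height (world z) of square_mid above 0.08 m and contact force between the fingers and square_ring below 0.01 N)).
It also fails if it takes over 72 s, if anything falls off the work surface, if the arm or the gripper's body presses on something with over 40 N, if the wrist force passes 120 N, or if a joint passes its speed limit or range.

## Working session

There is one attempt and no reset: what is moved stays moved. The work goes in short steps, Python scripts to look and compute and a shell command to move; the robot and the scene stay as the last step left them, time stands still between calls to the robot, and variables do not carry over. Pictures are saved under pics/ and viewed, at most 10 in all, crops included, and the job is handed in when it is done.

```bash
mkdir -p pics; ls; cat > h.py <<'E'
import numpy as np, cv2
from station import ctrl
def shot(n,f):
    im,d=ctrl.get_image(n); cv2.imwrite('pics/'+f+'.png',im[:,:,::-1]); np.savez('pics/'+f+'.npz',im=im,d=d); return im,d
def w2(n,u,v,z):
    c=ctrl.get_calibration(n);T=np.array(c['extrinsics']);R=T[:3,:3];t=T[:3,3]
    o=-R.T@t;r=R.T@np.array([(u-c['cx'])/c['fx'],(v-c['cy'])/c['fy'],1]);return o+r*(z-o[2])/r[2]
E
python3 - <<'E'
from h import *
shot('top','top0')
c=ctrl.get_calibration('top');print(c);o=ctrl.get_obs();print(o['t'],o['tool_pos'],o['tool_rot'],o['opening'])
E
```

```text
pics
{'fx': 442.17077838304334, 'fy': 442.17077838304334, 'cx': 317.44697817569744, 'cy': 237.01641722076275, 'extrinsics': array([[-0.0158005 , -0.99937998,  0.03146428, -0.00426272],
       [-0.99330239,  0.01208661, -0.11490986,  0.60906172],
       [ 0.11445831, -0.03306918, -0.9928775 ,  0.94940786],
       [ 0.        ,  0.        ,  0.        ,  1.        ]])}
0.05 [ 0.2407694  -0.57610086  0.23009091] [-3.07831635e+00 -6.17184554e-01  2.78817594e-04] 0.08509477780528163
```

View pics/top0.png

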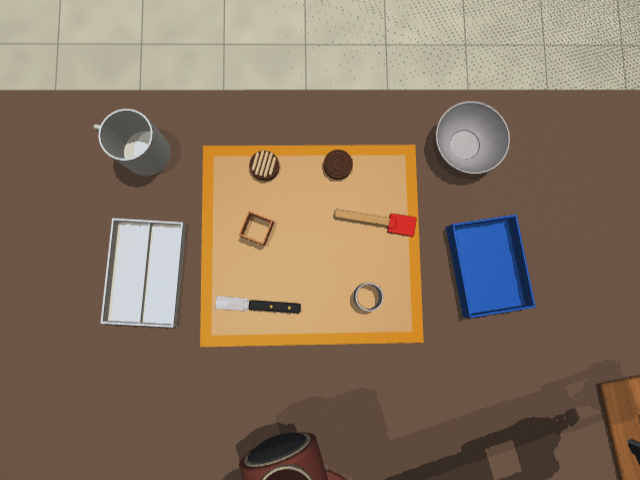

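The top view shows the tray on the left (corners near 112,219 / 184,220 / 101,324 / 177,327) and the bin on the right. The knife runs about (216,303)-(301,308), the spatula (334,213)-(416,226), the round ring is at (368,297) and the square ring at (257,230). I'll enlarge it to read positions more closely.

```bash
python3 - <<'E'
from h import *
im=np.load('pics/top0.npz')['im'][:,:,::-1]
def c(u,v,w,h,s): return cv2.resize(im[v:v+h,u:u+w],None,fx=s,fy=s,interpolation=cv2.INTER_CUBIC)
# 2x2: square(220,200) scraper(325,190) knife(205,270) round(325,260) each 100x70 x4
a=np.vstack([np.hstack([c(220,195,100,70,4),c(325,190,100,70,4)]),np.hstack([c(205,270,100,70,4),c(325,262,100,70,4)])])
cv2.imwrite('pics/crop.png',a)
b=np.hstack([c(90,205,110,135,3.5),c(435,205,110,135,3.5)]);cv2.imwrite('pics/crop2.png',b)
E
```

```text
(no output)
```

View pics/crop.png

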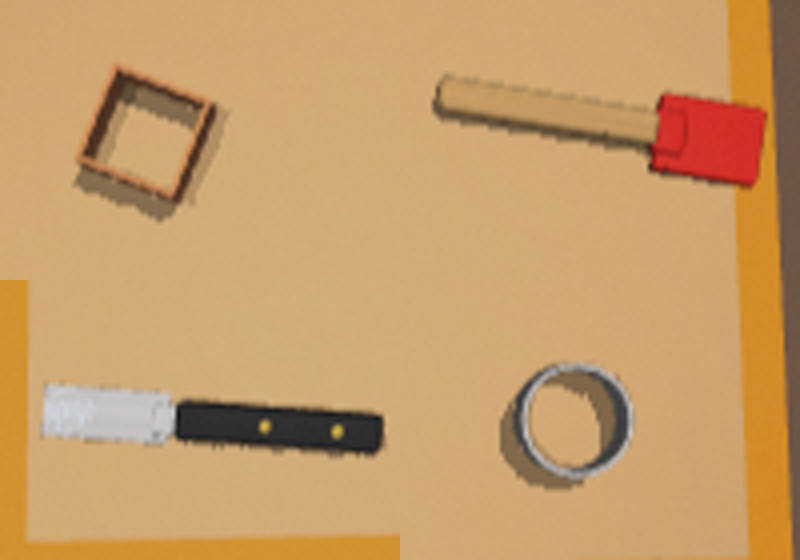

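View pics/crop2.png

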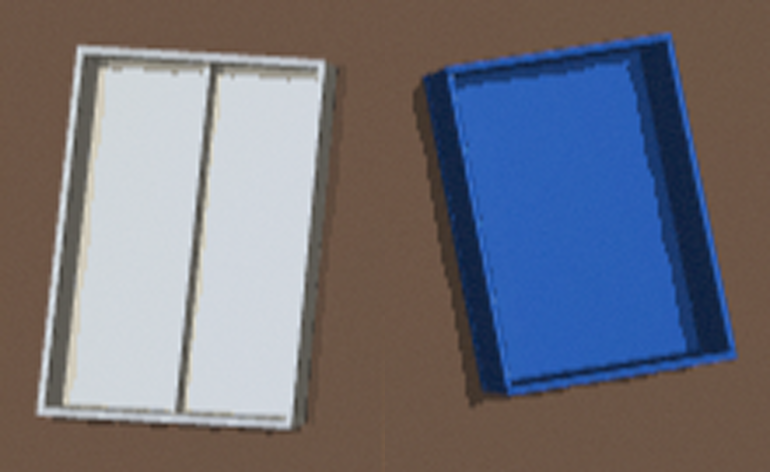

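The crops give clear rim corners for both containers, the square and round rings, and both ends of each tool. Next step is converting those to world positions.

```bash
python3 - <<'E'
from h import *
np.set_printoptions(precision=4,suppress=True)
P=lambda pts,su,ou,ov,s,z,dx=0,dy=0:np.array([w2('top',(x-dx)/s+ou-.4,(y-dy)/s+ov-.4,z)[:2] for x,y in pts])
def rect(n,p):
    e=np.roll(p,-1,0)-p; print(n,p.mean(0),'lens',np.linalg.norm(e,axis=1),'ang deg',np.degrees(np.arctan2(e[:,1],e[:,0])))
rect('square',P([(117,66),(214,103),(178,202),(79,160)],0,220,195,4,.048))
rect('tray',P([(79,46),(327,62),(295,430),(38,414)],0,90,205,3.5,.03))
rect('bin',P([(447,68),(672,36),(736,357),(508,394)],0,435,205,3.5,.045,385))
r=P([(576,420),(516,420),(633,420)],0,325,262,4,.048,400,280);print('round',r)
def tool(n,a,b,f):
    d=(b-a);L=np.linalg.norm(d);d/=L;print(n,'mid',(a+b)/2,'fromrear',a+d*.095,'fromneck',f,'L',L,np.linalg.norm(f-a),'ang',np.degrees(np.arctan2(d[1],d[0])))
s=lambda p,z:P([p],0,325,190,4,z,400)[0]
tool('scraper',s((439,94),.021),s((759,148),.018),s((658,130),.021))
k=lambda p,z:P([p],0,205,270,4,z,0,280)[0]
tool('knife',k((382,433),.021),k((44,412),.009),k((177,421),.021))
for n,u,v in(('ta',338,164),('tb',264,165)): print(n,w2('top',u,v,.03))
d=np.load('pics/top0.npz')['d'];T=np.array(ctrl.get_calibration('top')['extrinsics']);c=ctrl.get_calibration('top')
def z(u,v):
    D=np.median(d[v-1:v+2,u-1:u+2]);X=D*np.array([(u-c['cx'])/c['fx'],(v-c['cy'])/c['fy'],1]);return (T[:3,:3].T@(X-T[:3,3]))
for n,u,v in(('mat',300,260),('head',402,225),('handle',365,219),('blade',230,304),('khandle',275,307),('trayfl',130,270),('binfl',485,270)): print(n,z(u,v))
E
```

```text
square [0.6296 0.1214] lens [0.0572 0.058  0.0589 0.0558] ang deg [-111.7201  159.9779   66.2138  -21.6391]
tray [0.5373 0.3717] lens [0.1563 0.2304 0.1575 0.2298] ang deg [-94.3931 176.1963  85.4097  -4.1069]
bin [ 0.5404 -0.4015] lens [0.1484 0.2062 0.1475 0.2075] ang deg [ -82.5957 -172.5192   97.9162    7.7275]
round [[ 0.4759 -0.1214]
 [ 0.4764 -0.0888]
 [ 0.4754 -0.1525]]
scraper mid [ 0.6486 -0.1441] fromrear [ 0.6482 -0.1461] fromneck [ 0.6428 -0.1772] L 0.18583097551634647 0.126541917617099 ang -100.1309252067156
knife mid [0.4603 0.1219] fromrear [0.4603 0.1224] fromneck [0.4616 0.1407] L 0.1889270151979911 0.1133552274121535 ang 85.66042835338745
ta [ 0.7769 -0.0626  0.03  ]
tb [0.7758 0.106  0.03  ]
mat [0.5603 0.0268 0.003 ]
head [ 0.637  -0.2085  0.0127]
handle [ 0.6506 -0.1223  0.0207]
blade [0.4637 0.1844 0.007 ]
khandle [0.4559 0.0832 0.0203]
trayfl [0.5431 0.4092 0.0034]
binfl [ 0.5313 -0.3986  0.0052]
```

```bash
R='.0313 .0607 -.0173 -.0112'
python3 -m crank '.0313 .0607 -.0173 -.0112;.0313 .0607 -.0173 -.0112;.0313 .0607 -.0173 -.0112;.0313 .0607 -.0173 -.0112;.0313 .0607 -.0173 -.0112' 100 40
python3 -m crank '.0313 .0607 -.0173 -.0112;.0313 .0607 -.0173 -.0112;.0313 .0607 -.0173 -.0112;.0313 .0607 -.0173 -.0112;.0313 .0607 -.0173 -.0112'
python3 -m crank '.0313 .0607 -.0173 -.0112;.0313 .0607 -.0173 -.0112;.0313 .0607 -.0173 -.0112;.0313 .0607 -.0173 -.0112;.0313 .0607 -.0173 -.0112'
python3 -m crank '0 0 0 0;0 0 0 0;0 0 0 0;0 0 0 0;0 0 0 0'
```

```text
t: 0.47
tool_pos: [0.3194, -0.4231, 0.1868]
tool_rot: [-3.104, -0.479, 0.001]
contact_force: [0.6, 1.1, 0.5]
opening: 0.0851
grip_force: 0.0
t: 0.88
tool_pos: [0.3975, -0.2713, 0.1438]
tool_rot: [-3.122, -0.343, 0.001]
contact_force: [0.8, 0.4, -0.4]
opening: 0.0853
grip_force: 0.0
t: 1.3
tool_pos: [0.4757, -0.1196, 0.1006]
tool_rot: [-3.135, -0.206, 0.001]
contact_force: [-0.2, -0.5, 0.7]
opening: 0.0857
grip_force: 0.0
t: 1.72
tool_pos: [0.4756, -0.1225, 0.1019]
tool_rot: [3.134, 0.204, 0.001]
contact_force: [0.6, -0.8, 0.8]
opening: 0.0849
grip_force: 0.0
```

```bash
python3 -m crank '0 .001 -.037 0;0 0 -.037 0;0 0 -.037 0;0 0 -.037 0;0 0 -.036 0'
python3 -m crank '0 0 0 0;0 0 0 0;0 0 0 0;0 0 0 0;0 0 0 0' 0 30
python3 -m crank '0 0 0 0;0 0 0 0;0 0 0 0;0 0 0 0;0 0 0 0'
python3 - <<'E'
from h import *
shot('scene','s1')
E
```

```text
t: 2.13
tool_pos: [0.4757, -0.1221, 0.0092]
tool_rot: [3.134, 0.204, 0.001]
contact_force: [0.2, -0.1, 0.3]
opening: 0.0854
grip_force: 0.0
t: 2.55
tool_pos: [0.4767, -0.1215, 0.0109]
tool_rot: [3.134, 0.207, 0.004]
contact_force: [-0.2, -0.2, -0.0]
opening: 0.0609
grip_force: 32.7
t: 2.97
tool_pos: [0.4759, -0.1209, 0.0097]
tool_rot: [3.135, 0.207, 0.0]
contact_force: [-0.8, -0.5, -1.1]
opening: 0.0609
grip_force: 32.8
```

View pics/s1.png

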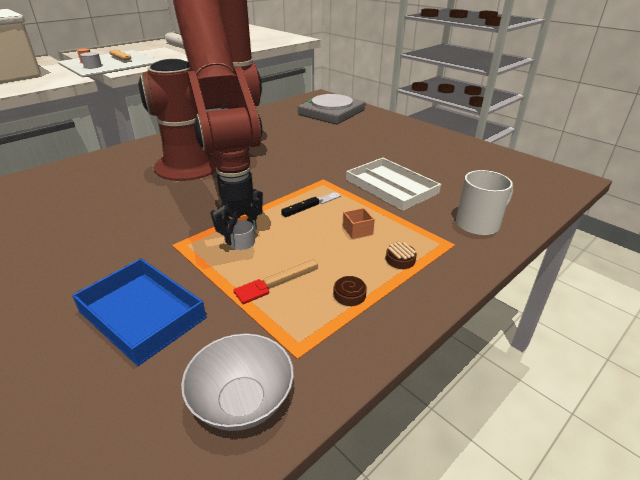

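The fingers hold the round ring at (240,235). Carrying it to the near half of the bin.

```bash
python3 -m crank '0 0 .03 0;0 0 .04 0;0 0 .05 0;0 0 .05 0;0 0 .03 0'
python3 -m crank '.0032 -.0574 0 0;.0032 -.0574 0 0;.0032 -.0574 0 0;.0032 -.0574 0 0;.0032 -.0574 0 0'
python3 -m crank '.0032 -.0574 0 0;.0032 -.0574 0 0;.0032 -.0574 0 0;.0032 -.0574 0 0;.0032 -.0574 0 0'
python3 -m crank '0 0 -.03 0;0 0 -.035 0;0 0 -.035 0;0 0 -.035 0;0 0 -.025 0'
python3 -m crank '0 0 -.009 0;0 0 -.009 0;0 0 -.009 0;0 0 -.008 0;0 0 0 0'
```

```text
t: 3.43
tool_pos: [0.4768, -0.1213, 0.1123]
tool_rot: [3.133, 0.207, 0.005]
contact_force: [-0.1, -0.3, -1.5]
opening: 0.0611
grip_force: 33.1
t: 3.85
tool_pos: [0.4835, -0.2656, 0.1094]
tool_rot: [-3.135, -0.207, 0.0]
contact_force: [0.3, -0.1, 0.0]
opening: 0.0612
grip_force: 33.1
t: 4.27
tool_pos: [0.4914, -0.4092, 0.1091]
tool_rot: [-3.134, -0.207, 0.001]
contact_force: [0.4, 0.8, -0.8]
opening: 0.0611
grip_force: 33.1
t: 4.68
tool_pos: [0.4907, -0.4065, 0.0268]
tool_rot: [-3.132, -0.207, 0.003]
contact_force: [-1.0, 0.6, -1.2]
opening: 0.061
grip_force: 33.1
t: 5.1
tool_pos: [0.4918, -0.4079, 0.012]
tool_rot: [-3.135, -0.207, 0.0]
contact_force: [-0.2, 0.7, -1.5]
opening: 0.0611
grip_force: 33.1
```

```bash
python3 -m crank '0 0 0 0;0 0 0 0;0 0 0 0;0 0 0 0;0 0 0 0' 88
python3 -m crank '0 0 .03 0;0 0 .04 0;0 0 .05 0;0 0 .05 0;0 0 .03 0'
python3 -m crank '.0184 .0707 0 -.0219;.0184 .0707 0 -.0219;.0184 .0707 0 -.0219;.0184 .0707 0 -.0219;.0184 .0707 0 -.0219' 100
python3 -m crank '.0184 .0707 0 -.0219;.0184 .0707 0 -.0219;.0184 .0707 0 -.0219;.0184 .0707 0 -.0219;.0184 .0707 0 -.0219'
python3 -m crank '.0184 .0707 0 -.0219;.0184 .0707 0 -.0219;.0184 .0707 0 -.0219;.0184 .0707 0 -.0219;.0184 .0707 0 -.0219'
python3 -m crank '0 0 0 0;0 0 0 0;0 0 0 0;0 0 0 0;0 0 0 0'
python3 - <<'E'
from h import *
from scipy.spatial.transform import Rotation as R
shot('top','t2')
o=ctrl.get_obs();y=R.from_rotvec(o['tool_rot']).as_matrix()[:,1];print(np.degrees(np.arctan2(y[1],y[0])))
E
```

```text
t: 5.52
tool_pos: [0.4919, -0.4082, 0.0125]
tool_rot: [3.134, 0.207, 0.001]
contact_force: [-0.5, -1.0, -0.3]
opening: 0.0749
grip_force: 0.0
t: 5.93
tool_pos: [0.4929, -0.4091, 0.1167]
tool_rot: [3.131, 0.207, 0.005]
contact_force: [1.1, -0.3, 0.8]
opening: 0.0753
grip_force: 0.0
t: 6.35
tool_pos: [0.5379, -0.2297, 0.1128]
tool_rot: [3.141, -0.067, 0.001]
contact_force: [-0.5, -0.6, -1.4]
opening: 0.0856
grip_force: 0.0
t: 6.77
tool_pos: [0.584, -0.0527, 0.1129]
tool_rot: [3.124, -0.335, 0.001]
contact_force: [1.2, -0.2, 0.0]
opening: 0.0856
grip_force: 0.0
t: 7.18
tool_pos: [0.6299, 0.1242, 0.1128]
tool_rot: [-3.083, 0.602, -0.001]
contact_force: [1.2, -0.6, 0.8]
opening: 0.0853
grip_force: 0.0
t: 7.6
tool_pos: [0.6295, 0.1211, 0.1121]
tool_rot: [3.083, -0.602, -0.0]
contact_force: [-0.5, 0.7, 0.1]
opening: 0.0854
grip_force: 0.0
-112.1044510970736
```

View pics/t2.png

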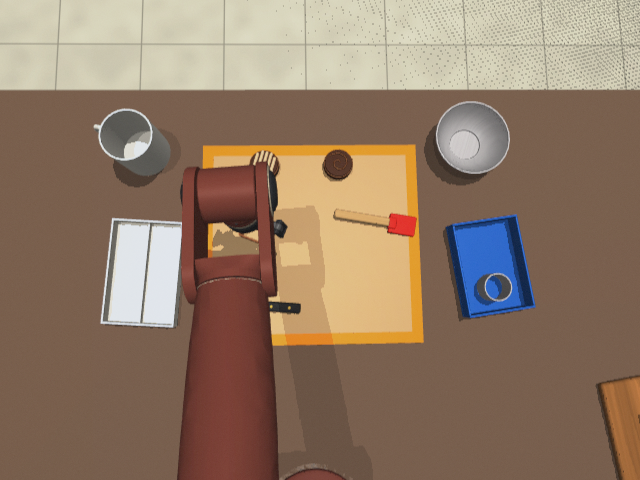

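The round ring stands upright in the near half of the bin (497,288), and the gripper is over the square ring. I'll grip the square ring and carry it to the far half.

```bash
python3 -m crank '0 .001 -.04 0;0 0 -.045 0;0 0 -.045 0;0 0 -.045 0;0 0 -.03 0'
python3 -m crank '0 0 0 0;0 0 0 0;0 0 0 0;0 0 0 0;0 0 0 0' 0 30
python3 -m crank '0 0 0 0;0 0 0 0;0 0 0 0;0 0 0 0;0 0 0 0'
python3 -m crank '0 0 .03 0;0 0 .04 0;0 0 .05 0;0 0 .05 0;0 0 .03 0'
python3 -m crank '0 0 0 0;0 0 0 0;0 0 0 0;0 0 0 0;0 0 0 0'
```

```text
t: 8.07
tool_pos: [0.6283, 0.1218, 0.0071]
tool_rot: [3.083, -0.602, -0.004]
contact_force: [-0.6, -0.7, -0.3]
opening: 0.0854
grip_force: 0.0
t: 8.48
tool_pos: [0.6308, 0.1229, 0.0112]
tool_rot: [-3.083, 0.599, -0.004]
contact_force: [-0.8, -0.2, -0.9]
opening: 0.0578
grip_force: 33.6
t: 8.9
tool_pos: [0.6301, 0.1229, 0.0103]
tool_rot: [-3.084, 0.599, -0.001]
contact_force: [-1.5, -0.1, 2.8]
opening: 0.0573
grip_force: 34.0
t: 9.32
tool_pos: [0.631, 0.123, 0.1134]
tool_rot: [-3.083, 0.599, -0.006]
contact_force: [0.8, 0.2, -0.5]
opening: 0.0579
grip_force: 33.6
t: 9.73
tool_pos: [0.6284, 0.1227, 0.1072]
tool_rot: [3.083, -0.6, -0.006]
contact_force: [-0.5, 0.5, -1.1]
opening: 0.0576
grip_force: 33.7
```

```bash
python3 -m crank '-.0056 -.0689 0 .0219;-.0056 -.0689 0 .0219;-.0056 -.0689 0 .0219;-.0056 -.0689 0 .0219;-.0056 -.0689 0 .0219'
python3 -m crank '-.0056 -.0689 0 .0219;-.0056 -.0689 0 .0219;-.0056 -.0689 0 .0219;-.0056 -.0689 0 .0219;-.0056 -.0689 0 .0219'
python3 -m crank '-.0056 -.0689 0 .0219;-.0056 -.0689 0 .0219;-.0056 -.0689 0 .0219;-.0056 -.0689 0 .0219;-.0056 -.0689 0 .0219'
python3 -m crank '0 0 -.03 0;0 0 -.035 0;0 0 -.035 0;0 0 -.035 0;0 0 -.025 0'
python3 -m crank '0 0 -.009 0;0 0 -.009 0;0 0 -.009 0;0 0 -.008 0;0 0 0 0'
```

```text
t: 10.15
tool_pos: [0.6147, -0.0507, 0.1082]
tool_rot: [-3.124, 0.329, 0.003]
contact_force: [-0.4, -0.1, -1.4]
opening: 0.0575
grip_force: 33.6
t: 10.57
tool_pos: [0.6007, -0.223, 0.1082]
tool_rot: [-3.14, 0.061, 0.003]
contact_force: [0.7, -0.6, -1.0]
opening: 0.0576
grip_force: 33.6
t: 10.98
tool_pos: [0.5868, -0.3952, 0.1079]
tool_rot: [-3.133, -0.209, 0.002]
contact_force: [-0.8, -1.6, -0.9]
opening: 0.0576
grip_force: 33.6
t: 11.4
tool_pos: [0.5863, -0.3928, 0.0259]
tool_rot: [-3.132, -0.206, 0.005]
contact_force: [-0.4, 0.8, -1.3]
opening: 0.0579
grip_force: 33.6
t: 11.82
tool_pos: [0.5884, -0.3943, 0.0128]
tool_rot: [3.134, 0.207, 0.002]
contact_force: [0.3, -0.2, -0.3]
opening: 0.0572
grip_force: 33.6
```

```bash
python3 -m crank '0 0 0 0;0 0 0 0;0 0 0 0;0 0 0 0;0 0 0 0' 88
python3 -m crank '0 0 .03 0;0 0 .04 0;0 0 .05 0;0 0 .05 0;0 0 .03 0'
python3 -m crank '.008 .0332 0 .0536;.008 .0332 0 .0536;.008 .0332 0 .0536;.008 .0332 0 .0536;.008 .0332 0 .0536' 65
python3 -m crank '.008 .0332 0 .0536;.008 .0332 0 .0536;.008 .0332 0 .0536;.008 .0332 0 .0536;.008 .0332 0 .0536'
python3 -m crank '.008 .0332 0 .0536;.008 .0332 0 .0536;.008 .0332 0 .0536;.008 .0332 0 .0536;.008 .0332 0 .0536'
python3 -m crank '0 0 0 0;0 0 0 0;0 0 0 0;0 0 0 0;0 0 0 0'
python3 - <<'E'
from h import *
from scipy.spatial.transform import Rotation as R
o=ctrl.get_obs();y=R.from_rotvec(o['tool_rot']).as_matrix()[:,1];print(np.degrees(np.arctan2(y[1],y[0])),o['q'])
E
```

```text
t: 12.23
tool_pos: [0.5878, -0.394, 0.0124]
tool_rot: [3.134, 0.207, 0.001]
contact_force: [0.1, -0.6, 0.3]
opening: 0.0752
grip_force: 0.0
t: 12.65
tool_pos: [0.589, -0.395, 0.1169]
tool_rot: [3.131, 0.207, 0.006]
contact_force: [0.7, -0.7, 0.8]
opening: 0.0749
grip_force: 0.0
t: 13.07
tool_pos: [0.6078, -0.3102, 0.1128]
tool_rot: [3.02, 0.863, 0.0]
contact_force: [-0.3, -0.2, 0.5]
opening: 0.0554
grip_force: 0.0
t: 13.48
tool_pos: [0.6279, -0.2271, 0.1127]
tool_rot: [2.773, 1.476, 0.0]
contact_force: [-1.2, 0.4, -0.3]
opening: 0.0558
grip_force: 0.0
t: 13.9
tool_pos: [0.6479, -0.1441, 0.1127]
tool_rot: [2.404, 2.022, 0.0]
contact_force: [0.4, -0.0, 1.1]
opening: 0.0552
grip_force: 0.0
t: 14.32
tool_pos: [0.6475, -0.1458, 0.1121]
tool_rot: [2.41, 2.016, -0.0]
contact_force: [0.6, 0.3, 0.0]
opening: 0.0557
grip_force: 0.0
-10.17305101803792 [-3.33397273e-01  2.36778559e-01  1.61461244e+00 -1.50799463e-04
  1.29016719e+00 -1.55802274e-01]
```

```bash
python3 -m crank '0 .002 -.04 0;0 0 -.045 0;0 0 -.045 0;0 0 -.045 0;0 0 -.02 0'
python3 -m crank '0 0 -.01 0;0 0 -.005 0;0 0 0 0;0 0 0 0;0 0 0 0'
python3 -m crank '0 0 0 0;0 0 0 0;0 0 0 0;0 0 0 0;0 0 0 0' 0 50
python3 -m crank '0 0 0 0;0 0 0 0;0 0 0 0;0 0 0 0;0 0 0 0'
python3 -m crank '0 0 .03 0;0 0 .04 0;0 0 .05 0;0 0 .05 0;0 0 .03 0'
python3 - <<'E'
from h import *
shot('scene','s3')
E
```

```text
t: 14.73
tool_pos: [0.6454, -0.1439, 0.0109]
tool_rot: [-2.406, -2.013, 0.004]
contact_force: [-0.9, 0.1, -1.1]
opening: 0.0552
grip_force: 0.0
t: 15.15
tool_pos: [0.6489, -0.1444, 0.0088]
tool_rot: [2.406, 2.016, 0.002]
contact_force: [-0.2, -0.3, 0.9]
opening: 0.0557
grip_force: 0.0
t: 15.57
tool_pos: [0.6484, -0.1441, 0.008]
tool_rot: [2.407, 2.017, 0.001]
contact_force: [-0.4, 0.4, 4.4]
opening: 0.0186
grip_force: 52.6
t: 15.98
tool_pos: [0.6484, -0.1441, 0.0079]
tool_rot: [2.407, 2.017, 0.001]
contact_force: [-0.0, 0.1, 5.5]
opening: 0.0187
grip_force: 52.8
t: 16.4
tool_pos: [0.6484, -0.1441, 0.1101]
tool_rot: [2.406, 2.016, 0.002]
contact_force: [0.8, -0.2, -0.2]
opening: 0.0185
grip_force: 52.0
```

View pics/s3.png

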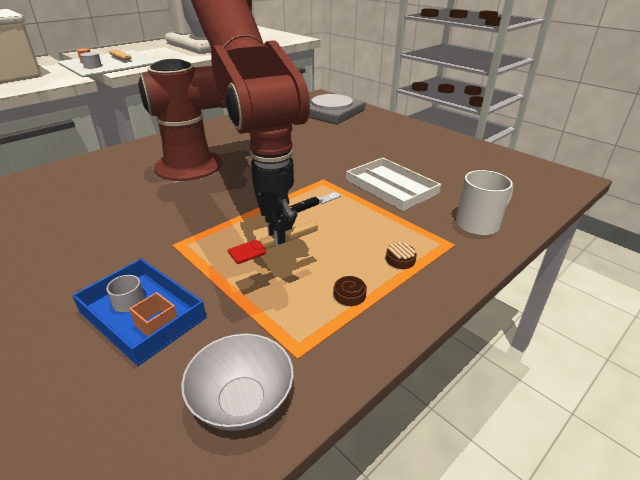

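The spatula hangs level in the fingers and both rings stand in the bin (125,293 and 153,313). Carrying the spatula to the tray's outer lane.

```bash
python3 -m crank '-.0145 .0739 0 -.0623;-.0145 .0739 0 -.0623;-.0145 .0739 0 -.0623;-.0145 .0739 0 -.0623;-.0145 .0739 0 -.0623'
python3 -m crank '-.0145 .0739 0 -.0623;-.0145 .0739 0 -.0623;-.0145 .0739 0 -.0623;-.0145 .0739 0 -.0623;-.0145 .0739 0 -.0623'
python3 -m crank '-.0145 .0739 0 -.0623;-.0145 .0739 0 -.0623;-.0145 .0739 0 -.0623;-.0145 .0739 0 -.0623;-.0145 .0739 0 -.0623'
python3 -m crank '0 0 0 0;0 0 0 0;0 0 -.02 0;0 0 -.02 0;0 0 -.02 0'
python3 - <<'E'
from h import *
from scipy.spatial.transform import Rotation as R
shot('top','t4')
o=ctrl.get_obs();y=R.from_rotvec(o['tool_rot']).as_matrix()[:,1];print(np.degrees(np.arctan2(y[1],y[0])),o['tool_pos'])
E
```

```text
t: 16.87
tool_pos: [0.6099, 0.0424, 0.1057]
tool_rot: [-2.828, -1.366, 0.003]
contact_force: [0.9, 0.1, -1.0]
opening: 0.0184
grip_force: 52.0
t: 17.28
tool_pos: [0.5736, 0.2271, 0.1057]
tool_rot: [3.075, 0.642, -0.003]
contact_force: [-0.5, 0.7, -0.4]
opening: 0.0187
grip_force: 52.0
t: 17.7
tool_pos: [0.5375, 0.4116, 0.1055]
tool_rot: [3.138, -0.122, -0.003]
contact_force: [1.0, 0.4, -1.1]
opening: 0.0186
grip_force: 52.0
t: 18.12
tool_pos: [0.5389, 0.4086, 0.0752]
tool_rot: [3.138, -0.117, -0.002]
contact_force: [-0.4, -0.3, -1.9]
opening: 0.0188
grip_force: 52.0
-94.27899655830277 [0.53745319 0.40777112 0.07229783]
```

View pics/t4.png

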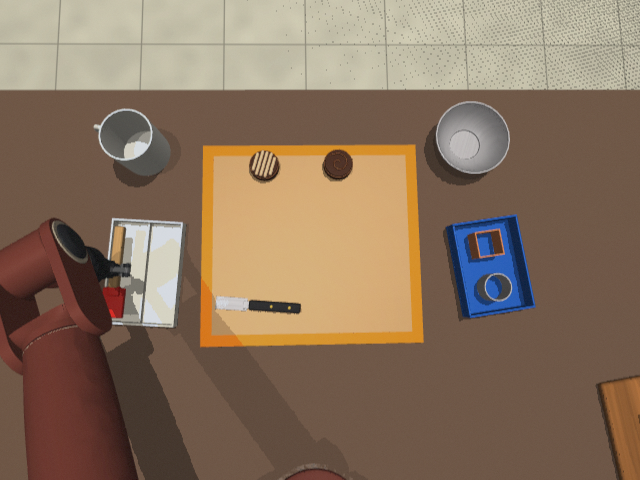

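The spatula (118,270) lines up with the outer lane. Lowering it.

```bash
python3 -m crank '.001 .002 -.02 0;0 0 -.025 0;0 0 -.025 0;0 0 -.02 0;0 0 -.01 0'
python3 -m crank '0 0 -.01 0;0 0 -.01 0;0 0 -.009 0;0 0 -.009 0;0 0 0 0'
python3 -m crank '0 0 0 0;0 0 0 0;0 0 0 0;0 0 0 0;0 0 0 0' 38
python3 -m crank '0 0 0 0;0 0 .02 0;0 0 .05 0;0 0 .06 0;0 0 .06 0'
```

```text
t: 18.58
tool_pos: [0.5382, 0.4105, 0.0242]
tool_rot: [3.138, -0.115, -0.005]
contact_force: [-0.3, -0.4, -0.5]
opening: 0.0186
grip_force: 52.0
t: 19.0
tool_pos: [0.5401, 0.4118, 0.009]
tool_rot: [-3.139, 0.114, -0.002]
contact_force: [-1.3, -0.4, 1.9]
opening: 0.0183
grip_force: 52.4
t: 19.42
tool_pos: [0.5395, 0.4114, 0.0081]
tool_rot: [-3.139, 0.115, -0.0]
contact_force: [0.6, 0.2, 0.9]
opening: 0.0324
grip_force: 0.0
t: 19.83
tool_pos: [0.5389, 0.411, 0.104]
tool_rot: [3.139, -0.115, -0.002]
contact_force: [0.0, 0.1, 0.5]
opening: 0.0328
grip_force: 0.0
```

```bash
python3 -m crank '-.0105 -.0385 0 .0666;-.0105 -.0385 0 .0666;-.0105 -.0385 0 .0666;-.0105 -.0385 0 .0666;-.0105 -.0385 0 .0666' 65
python3 -m crank '-.0105 -.0385 0 .0666;-.0105 -.0385 0 .0666;-.0105 -.0385 0 .0666;-.0105 -.0385 0 .0666;-.0105 -.0385 0 .0666'
python3 -m crank '-.0105 -.0385 0 .0666;-.0105 -.0385 0 .0666;-.0105 -.0385 0 .0666;-.0105 -.0385 0 .0666;-.0105 -.0385 0 .0666'
python3 -m crank '0 0 0 0;0 0 0 0;0 0 0 0;0 0 0 0;0 0 0 0'
python3 - <<'E'
from h import *
from scipy.spatial.transform import Rotation as R
o=ctrl.get_obs();y=R.from_rotvec(o['tool_rot']).as_matrix()[:,1];print(np.degrees(np.arctan2(y[1],y[0])),o['tool_pos'])
E
```

```text
t: 20.25
tool_pos: [0.5131, 0.3144, 0.104]
tool_rot: [-3.06, -0.709, -0.002]
contact_force: [0.8, 0.0, 0.1]
opening: 0.0554
grip_force: 0.0
t: 20.67
tool_pos: [0.4868, 0.218, 0.104]
tool_rot: [2.773, 1.476, 0.002]
contact_force: [0.7, -0.2, 0.9]
opening: 0.0553
grip_force: 0.0
t: 21.08
tool_pos: [0.4606, 0.1218, 0.1039]
tool_rot: [2.297, 2.143, 0.002]
contact_force: [1.1, -0.4, 0.1]
opening: 0.0556
grip_force: 0.0
t: 21.5
tool_pos: [0.4609, 0.1233, 0.1033]
tool_rot: [2.302, 2.137, 0.0]
contact_force: [-1.1, 0.4, 0.2]
opening: 0.0556
grip_force: 0.0
-4.254591080468881 [0.46094224 0.12328259 0.10325959]
```

```bash
python3 -m crank '0 -.002 -.03 0;0 0 -.045 0;0 0 -.045 0;0 0 -.035 0;0 0 -.02 0'
python3 -m crank '0 0 -.01 0;0 0 -.005 0;0 0 0 0;0 0 0 0;0 0 0 0'
python3 -m crank '0 0 0 0;0 0 0 0;0 0 0 0;0 0 0 0;0 0 0 0' 0 50
python3 -m crank '0 0 0 0;0 0 0 0;0 0 0 0;0 0 0 0;0 0 0 0'
python3 -m crank '0 0 .03 0;0 0 .04 0;0 0 .05 0;0 0 .05 0;0 0 .03 0'
python3 - <<'E'
from h import *
shot('scene','s5')
E
```

```text
t: 21.92
tool_pos: [0.4592, 0.122, 0.0132]
tool_rot: [-2.301, -2.136, 0.005]
contact_force: [-0.9, -0.1, 0.2]
opening: 0.0553
grip_force: 0.0
t: 22.33
tool_pos: [0.4618, 0.1218, 0.0093]
tool_rot: [2.302, 2.136, 0.003]
contact_force: [-0.5, 0.1, 0.2]
opening: 0.0554
grip_force: 0.0
t: 22.75
tool_pos: [0.4614, 0.1217, 0.0088]
tool_rot: [2.302, 2.136, 0.002]
contact_force: [-0.0, -1.0, 3.9]
opening: 0.0204
grip_force: 51.0
t: 23.17
tool_pos: [0.4614, 0.1216, 0.0088]
tool_rot: [2.302, 2.136, 0.002]
contact_force: [0.1, -0.0, 5.4]
opening: 0.0206
grip_force: 51.2
t: 23.58
tool_pos: [0.4612, 0.1217, 0.1099]
tool_rot: [2.302, 2.136, 0.002]
contact_force: [0.2, 0.5, -0.2]
opening: 0.0205
grip_force: 50.5
```

View pics/s5.png

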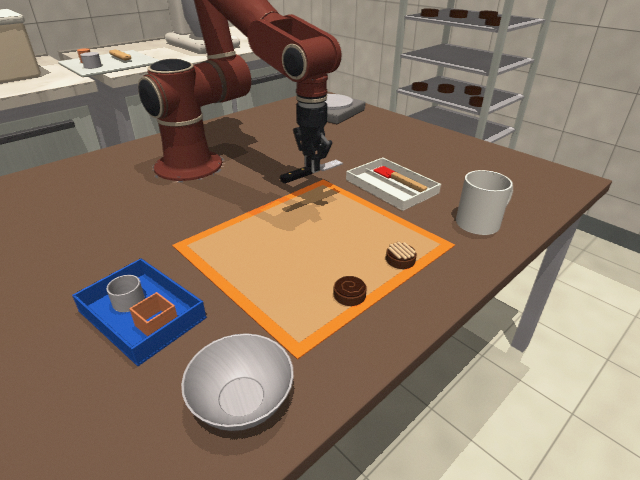

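The knife is level in the grip (310,170), and the spatula lies in the outer lane (400,178). Placing the knife in the inner lane.

```bash
python3 -m crank '.0097 .0283 0 -.0666;.0097 .0283 0 -.0666;.0097 .0283 0 -.0666;.0097 .0283 0 -.0666;.0097 .0283 0 -.0666'
python3 -m crank '.0097 .0283 0 -.0666;.0097 .0283 0 -.0666;.0097 .0283 0 -.0666;.0097 .0283 0 -.0666;.0097 .0283 0 -.0666'
python3 -m crank '.0097 .0283 0 -.0666;.0097 .0283 0 -.0666;.0097 .0283 0 -.0666;.0097 .0283 0 -.0666;.0097 .0283 0 -.0666'
python3 -m crank '0 0 0 0;0 0 0 0;0 0 -.02 0;0 0 -.02 0;0 0 -.02 0'
python3 -m crank '0 0 -.02 0;0 0 -.025 0;0 0 -.025 0;0 0 -.02 0;0 0 -.01 0'
python3 -m crank '0 0 -.01 0;0 0 -.01 0;0 0 -.009 0;0 0 -.009 0;0 0 0 0'
```

```text
t: 24.05
tool_pos: [0.4841, 0.1927, 0.1062]
tool_rot: [-2.78, -1.461, 0.004]
contact_force: [-0.3, 0.1, -0.9]
opening: 0.0206
grip_force: 50.5
t: 24.47
tool_pos: [0.5083, 0.2634, 0.1059]
tool_rot: [3.064, 0.693, -0.005]
contact_force: [0.5, -0.6, -0.6]
opening: 0.0205
grip_force: 50.5
t: 24.88
tool_pos: [0.5326, 0.3341, 0.1058]
tool_rot: [3.138, -0.123, -0.004]
contact_force: [-0.5, -1.0, -0.9]
opening: 0.0206
grip_force: 50.5
t: 25.3
tool_pos: [0.5328, 0.3329, 0.0763]
tool_rot: [3.139, -0.114, -0.002]
contact_force: [0.1, 0.5, -1.0]
opening: 0.0206
grip_force: 50.5
t: 25.72
tool_pos: [0.5322, 0.3332, 0.0254]
tool_rot: [3.138, -0.115, -0.005]
contact_force: [-0.5, -0.4, -1.1]
opening: 0.0206
grip_force: 50.5
t: 26.13
tool_pos: [0.5342, 0.3342, 0.01]
tool_rot: [-3.139, 0.115, -0.002]
contact_force: [0.2, -0.3, -0.4]
opening: 0.0204
grip_force: 50.6
```

Opening the fingers, rising and moving clear for a last look.

```bash
python3 -m crank '0 0 0 0;0 0 -.001 0;0 0 0 0;0 0 0 0;0 0 0 0' 38
python3 -m crank '0 0 0 0;0 0 .02 0;0 0 .05 0;0 0 .06 0;0 0 .06 0'
python3 -m crank '0 0 .06 0;0 0 .06 0;0 0 .06 0;0 -.07 .02 0;0 -.07 0 0'
python3 -m crank '0 -.07 0 0;0 -.07 0 0;0 -.07 0 0;0 -.07 0 0;0 -.07 0 0'
python3 -m crank '0 -.07 0 0;0 0 0 0;0 0 0 0;0 0 0 0;0 0 0 0'
python3 - <<'E'
from h import *
im,d=shot('top','t6')
c=ctrl.get_calibration('top');T=np.array(c['extrinsics'])
v,u=np.mgrid[0:480,0:640];X=np.stack([(u-c['cx'])/c['fx']*d,(v-c['cy'])/c['fy']*d,d],-1)-T[:3,3];W=X@T[:3,:3]
r=im[...,0].astype(int);g=im[...,1].astype(int)
k=(im.max(2)<60)&(u>140)&(u<185)&(v>222)&(v<325)&(W[...,2]>.012)
print('knife handle',W[k].mean(0),k.sum())
E
```

```text
t: 26.55
tool_pos: [0.5334, 0.3338, 0.0085]
tool_rot: [-3.139, 0.115, -0.0]
contact_force: [0.1, -1.5, 0.6]
opening: 0.0325
grip_force: 0.0
t: 26.97
tool_pos: [0.5329, 0.3336, 0.1046]
tool_rot: [3.139, -0.115, -0.002]
contact_force: [0.3, 0.4, 0.7]
opening: 0.0323
grip_force: 0.0
t: 27.38
tool_pos: [0.5356, 0.265, 0.2099]
tool_rot: [-3.136, 0.109, -0.014]
contact_force: [0.6, -0.5, -0.5]
opening: 0.0325
grip_force: 0.0
t: 27.8
tool_pos: [0.5332, 0.0873, 0.2046]
tool_rot: [-3.139, 0.114, -0.002]
contact_force: [1.4, -0.9, -0.7]
opening: 0.0326
grip_force: 0.0
t: 28.22
tool_pos: [0.5334, 0.0549, 0.2039]
tool_rot: [-3.139, 0.113, -0.0]
contact_force: [-0.2, 0.6, 0.9]
opening: 0.0322
grip_force: 0.0
knife handle [0.49792013 0.33548166 0.02347235] 498
```

View pics/t6.png

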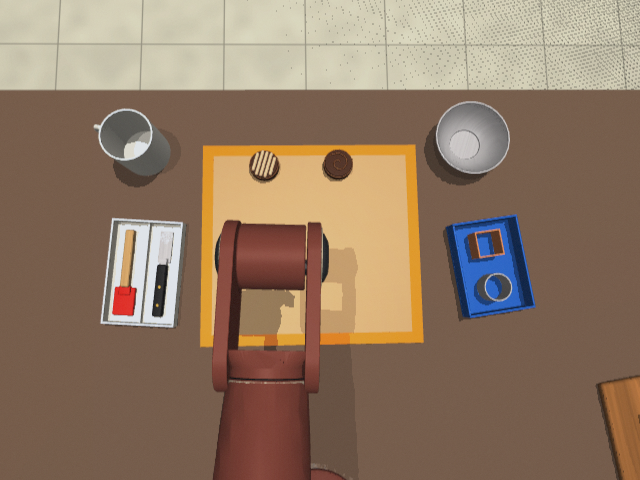

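The spatula (125,272) and knife (162,273) lie flat, one in each lane. The rings stand in the bin at (487,243) and (496,287), and the tarts haven't moved. Handing in.

```bash
python3 -c "
from station import ctrl
print(ctrl.finish_job())"
```

```text
the job is handed in; nothing more can be done
None
```

I handed the job in at about 28 s: in the last picture the knife and red spatula lie flat, one in each tray lane, both rings stand in the blue bin, and the tarts are where they were; no verdict was returned.

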